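# Set out two stamps in the drip tray and uncap the ink

### The job

Get the desk ready for re-inking: first stand both hand stamps upright, side by side, in the white drip tray, then loosen the cap of the ink bottle. Nobody remembers which way it unscrews, so you may have to try both ways; turn it until it is free before you lift it straight off, and leave the phone, booklet and pen where they lie. Finish while still holding the cap in the gripper, level and motionless, straight above its bottle and well clear of the neck (about 5 cm higher than it sat): do not put it down or let go.

Things in the scene. Friction and masses are not known exactly. Their poses are not given: they have to be found in the camera images.
- ink_stand: Fixed stand. Origin on the desk, on the vertical axis of the white ink bottle (diameter 76 mm, shoulder 86 mm high); z up. Grey base plate 8 mm thick, 96 mm wide, from 160 mm on the -x side to 50 mm on the +x side of the origin. On it, 105 mm from the bottle towards -x, a closed grey canister of wipes, diameter 62, 121 mm high, not used.
- neck_top (a point): Centre of the top of the bottle's neck, 108 mm above the desk; neck diameter 30 mm, hidden in the cap until the cap is off. Axes as the stand's.
- cap: Loose grey cap on the bottle, 60 g. Origin: centre of its underside, 88 mm above the desk when on; z up. Round, diameter 52, 24 mm high, with a grip bar on top. At the start its x is along the stand's x. Quarter-turn cap of unknown hand, differing between runs. Wrong way: firm stop after 3 degrees, over 0.5 N m if twisted on to 7. Right way: turns with under 0.1 N m, next stop at 130 degrees.
- cap_bar (a point): Middle of the cap's upright grip bar, 44 mm above the cap's origin; bar 44 mm long (cap's x), 12 mm thick (cap's y), from 24 to 53 mm above the origin: pinch it across its thickness from above. Once turned 55 degrees or more the right way (65 to 75 is a good aim) the cap lifts straight off. Turning does not raise it, and until it is free catches hold it down.
- tray: Fixed white open drip tray, outside 55 mm (x) by 96 mm (y) by 25 mm high, walls and floor 4 mm thick: inside 47 x 88 mm. Origin: centre of its underside, on the desk. It just takes the two stamps side by side along its y, the square one with its sides parallel to the walls (for instance centres at y = -22 and +22 mm).
- stamp_square: Loose blue-grey hand stamp, 60 g: square foot 40 x 40 x 12 mm, on it a 30 mm square collar up to 16 mm, then an upright square handle 22 x 22 mm up to 70 mm. Origin: centre of the underside; z up; x and y parallel to the sides of foot and handle.
- stamp_round: Loose blue-grey hand stamp, 50 g: round foot, diameter 38 mm, 12 mm high, a collar of 30 mm up to 16 mm, then an upright round handle, diameter 22 mm, up to 70 mm. Origin: centre of the underside; z up.
- phone: Black phone lying flat, 75 (x) x 155 (y) x 9 mm, origin centre of the underside. Bystander.
- booklet: Identity booklet lying flat, cream page up with a dark red border, 90 (x) x 125 (y) x 8 mm, origin centre of the underside. Bystander.
- pen: Ballpoint pen lying flat along its y, 137 mm long, 12 mm thick, origin under its middle. Bystander.
Mind the look-alikes: they are no part of the job. Leave any red look-alike of the stamp_round alone.

How it is judged:
By the outcome, as a careful person would: the job done as asked, in the order asked, and still so for the second after the job is handed in, while the arm keeps its last pose, push and grip.
It also fails if it takes over 72 s, if anything falls off the work surface, if the arm or the gripper's body presses on something with over 40 N, if the wrist force passes 120 N, or if a joint passes its speed limit or range.

### The arm

A 6-joint arm with a two-finger parallel gripper is mounted at the origin on the work surface. World frame = base frame: x ahead of the robot, y to its left, z up, the work surface at z = 0. Lengths are in mm, angles in rad, forces in N, time in s.
With the tool pointing down it reaches from about 350 to 975 mm from the base axis. Payload 7.1 kg.
Tool frame: the origin (TCP) lies at the very end of the fingers, on their centre line; the grasp point (between the pads) lies 19 mm behind it; x points along the fingers, y is the direction in which the jaws open and shut, and the axes are right-handed (so a half turn about x gives the same grasp; the last joint's range is limited). The gripper opens to 88 mm and grips with 3 to 60 N. Pads are 20 mm wide; open, the fingers measure 115 mm over their backs; the gripper's body (75 mm by 178 mm) begins 61 mm behind the grasp point.
Start: joints at [-1.129, 0.423, 1.63, -0, 1.089, -0.019], TCP at [277.929, -559.785, 183.675] pointing down, gripper open.
Joint ranges: [-3, 3], [-0.9, 2.11], [0.09, 2.58], [-1.31, 4.45], [0.11, 2.69], [-2.54, 2.54]. Speed limits (rad/s): [2.39, 2.39, 3.01, 3.14, 3.14, 3.14].

### API

Orientations are given as a rotation vector (axis times angle).
In Python, from workcell import ctrl gives the robot as it stands. The module is installed in compiled form; this text tells all that it offers.
- The arm moves only by the tool carry_out, never from a script. Its argument "commands" is a list of rows, each a list of 6 numbers: the shift along the tool's x, y, z in m, then the turn, a rotation vector about the tool's x, y, z in degrees. In form: [[tx, ty, tz, rx, ry, rz], ...]. A call has 1 to 8 rows; each row shifts and turns the pose as measured when the row begins, along the tool's axes as they then stand; what a row does not reach is not made up. A row lasts 1/8 s, in which the tool goes at most 62.5 mm and 10.7 degrees, less where a joint would pass 70% of its speed; a pose out of reach is approached as far as the arm can. A call with a gripper value outside its range is refused whole. "grip" is the closure, from 0 (fully open) to 1 (shut), set as the call begins (left out, the last holds). The fingers move at their own pace and stop on an object; the grip force is fixed at half the most. Time passes only in rows, so rows that do not move let the fingers close. It gives the time, the measured TCP pose, the force and the opening at its end, in the units of the state.
- ctrl.get_obs(): the state, without advancing time (a new reading comes with each control period).
- ctrl.get_image(name): name is "scene" or "top" or "wrist"; returns a dict with "pixels" (384x512x3 uint8, blue, green, red), "intrinsics" (3x3 intrinsics, pixels), "rvec" (rotation vector, rad) and "tvec" (3), from world to camera coordinates, as OpenCV has them. Camera axes: x right, y down, z forward; pixel columns grow to the right and rows downward; lengths in mm; the calibration is good to about 2 mm. A picture is of the moment at which its call begins. There is no depth.
- ctrl.close_job(): hands the job in, once; it reports no verdict.
The state is a dict: "t": time; "qpos": joint angles; "qvel": joint speeds; "joint_torque": joint torques, N m; "ee_pos": TCP position; "orientation": TCP orientation; "ft_force": force on the tool from outside, world axes, zero at the start; "moment": the same for the moment, N m; "width": finger opening in mm.
Only numpy, scipy, OpenCV 4.12 (cv2) and the standard library are available. Lean on these libraries where they do the work, as an engineer would, in place of code of your own. Each camera call takes 0.05 s, during which the arm holds its last target. There are 200 camera calls.

## Working session

There is one attempt and no reset: what is moved stays moved. The work goes in short steps, Python scripts to look and compute and a tool call to move; the robot and the scene stay as the last step left them, time stands still between calls to the robot, and variables do not carry over. Pictures are saved under pics/ and viewed, about 8 in all and at most 12, crops included, and the job is handed in when it is done.

Besides the shell and the picture viewer there is one more tool, called after "Emit:" as a command line: name --pt "numbers of a row" for each row, then --argument value for the rest. carry_out: Moves the arm, as the interface text tells. Its arguments: {"type":"object","properties":{"commands":{"type":"array"},"grip":{"type":"number"}},"required":["commands"]}

```bash
mkdir -p pics; cat > h.py <<'E'
import numpy as np, cv2
from workcell import ctrl
from scipy.spatial.transform import Rotation as R
def cam(n):
    d=ctrl.get_image(n); return d
def ray(d,u,v):
    M=cv2.Rodrigues(np.array(d['rvec'],float))[0]; t=np.array(d['tvec'],float).ravel()
    c=-M.T@t; r=M.T@np.linalg.inv(np.array(d['intrinsics']))@np.array([u,v,1.]); return c,r
def onz(d,u,v,z):
    c,r=ray(d,u,v); return c+r*(z-c[2])/r[2]
def proj(d,p):
    return cv2.projectPoints(np.array(p,float).reshape(-1,1,3),np.array(d['rvec'],float),np.array(d['tvec'],float),np.array(d['intrinsics'],float),None)[0].reshape(-1,2)
def save(d,name,s=1,crop=None):
    im=d['pixels']
    if crop: im=im[crop[1]:crop[3],crop[0]:crop[2]]
    cv2.imwrite('pics/'+name,cv2.resize(im,None,fx=s,fy=s,interpolation=cv2.INTER_CUBIC))
def st():
    o=ctrl.get_obs(); 
    for k,v in o.items(): print(k,np.round(v,3))
    print(R.from_rotvec(o['orientation']).as_matrix().round(3))
E
python3 - <<'E'
from h import *
import pickle
D={n:cam(n) for n in('scene','top','wrist')}
pickle.dump(D,open('d0.pkl','wb'))
for n in D: print(n,ray(D[n],256,192))
a=cv2.resize(D['top']['pixels'],(800,600));cv2.imwrite('pics/top0.png',a)
a=cv2.resize(D['scene']['pixels'],(800,600));cv2.imwrite('pics/scene0.png',a)
st()
E
```

```text
scene (array([1195.79425606,   54.95382362,  851.34855138]), array([-0.66016686, -0.09500223, -0.7457099 ]))
top (array([468.954519  ,  -2.51027057, 928.6235887 ]), array([ 0.12656896,  0.00987117, -0.99195845]))
wrist (array([ 343.38444604, -527.96715564,  384.32476911]), array([-0.22199188, -0.10859887, -0.96912138]))
t 0.15
qpos [-1.129  0.424  1.63  -0.     1.089 -0.019]
qvel [-0.001 -0.    -0.002  0.001  0.001 -0.001]
joint_torque [-2.0000e-03 -5.4499e+01 -2.7392e+01  6.4000e-02  2.0000e-02 -0.0000e+00]
ee_pos [ 277.751 -559.37   183.076]
orientation [ 1.965  0.462 -1.966]
ft_force [-0.327 -0.116 -1.035]
moment [0.015 0.034 0.041]
width 87.462
[[-0.001  0.445 -0.896]
 [ 0.001 -0.896 -0.445]
 [-1.    -0.001 -0.   ]]
```

View pics/top0.png

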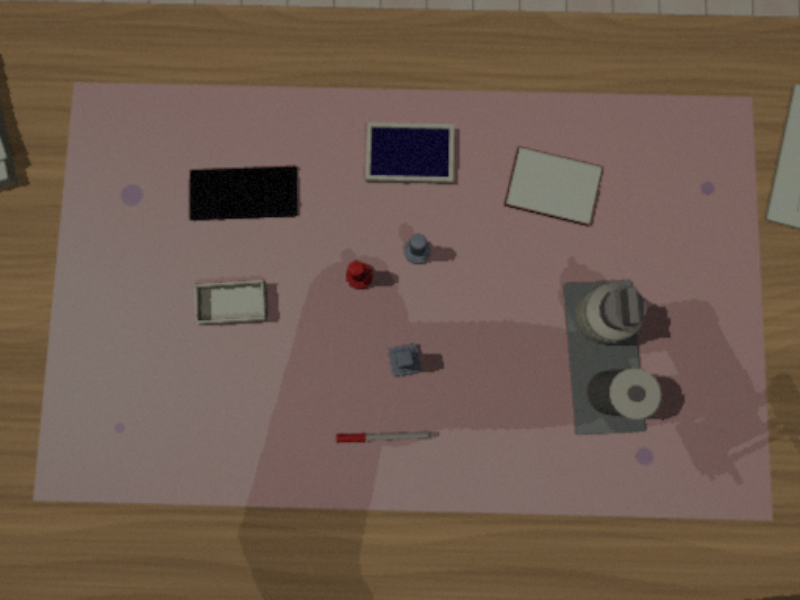

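View pics/scene0.png

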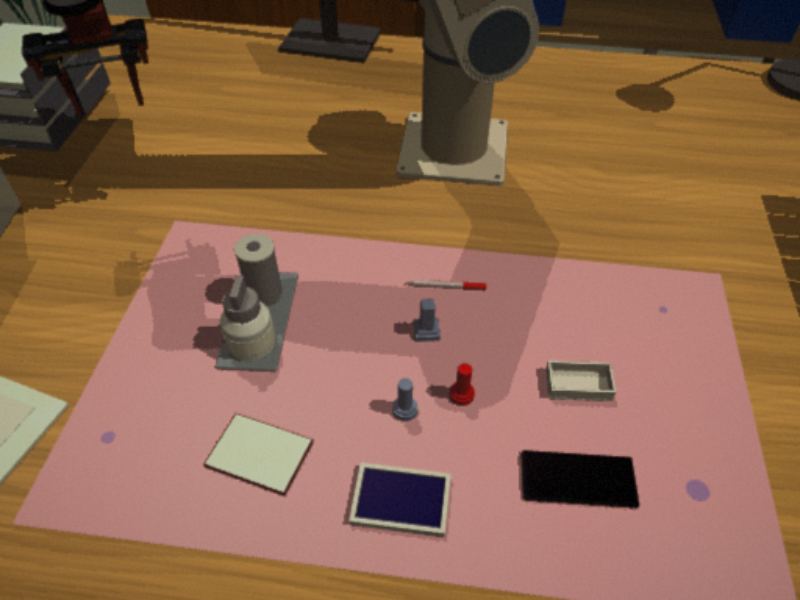

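The top view (800x600) shows the tray at (231,302), the bottle and cap at (612,312) and the canister at (634,392).

There are three stamp-like things:
- Blue-grey round at (417,248): this fits stamp_round.
- Red round at (360,274): the look-alike, which I leave alone.
- Blue-grey square at (404,360): this is stamp_square.

I'll confirm these in an enlarged crop and measure.

```bash
python3 - <<'E'
from h import *
import pickle
D=pickle.load(open('d0.pkl','rb'))
p=D['top']['pixels']
a=cv2.resize(p[145:250,215:290],None,fx=5,fy=5,interpolation=cv2.INTER_CUBIC)
b=cv2.resize(p[170:215,118:178],None,fx=5,fy=5,interpolation=cv2.INTER_CUBIC)
c=cv2.resize(p[170:222,358:420],None,fx=5,fy=5,interpolation=cv2.INTER_CUBIC)
o=np.zeros((530,700,3),np.uint8);o[:525,:375]=a;o[:225,380:680]=b;o[230:490,380:690]=c
cv2.imwrite('pics/crops.png',cv2.convertScaleAbs(o,alpha=1.6))
def blobs(d,f,amin=40):
    n,l,s,c=cv2.connectedComponentsWithStats(f.astype(np.uint8))
    return [(i,s[i],c[i],l==i) for i in range(1,n) if s[i][4]>=amin]
for n in('top','scene'):
    q=D[n]['pixels'].astype(int);B,G,Rr=q[...,0],q[...,1],q[...,2]
    m=(B-Rr>8)&(Rr>30)
    for i,s,c,l in blobs(D[n],m):
        print(n,s,c.round(1))
    hsv=cv2.cvtColor(D[n]['pixels'],cv2.COLOR_BGR2HSV)
    pts={'top':[(267,156),(258,229),(148,193),(370,200),(250,225)],'scene':[(259,255),(273,205),(372,245)]}[n]
    for u,v in pts: print(u,v,hsv[v,u])
E
```

```text
top [264 150   8   9  48] [267.3 154.1]
top [250 222  14  14  75] [256.2 228.2]
267 156 [103  33  93]
258 229 [100  37  83]
148 193 [ 39  26 135]
370 200 [24 43 83]
250 225 [109  26  79]
scene [270 192   8   6  44] [273.7 194.5]
scene [266 204  15  12  65] [275.  211.8]
scene [256 243   8   7  47] [259.3 245.9]
scene [252 256  15  11  64] [260.8 262.5]
scene [231 300  26  21 154] [239.6 307.6]
259 255 [138  25  52]
273 205 [130  27  57]
372 245 [ 22  51 189]
```

View pics/crops.png

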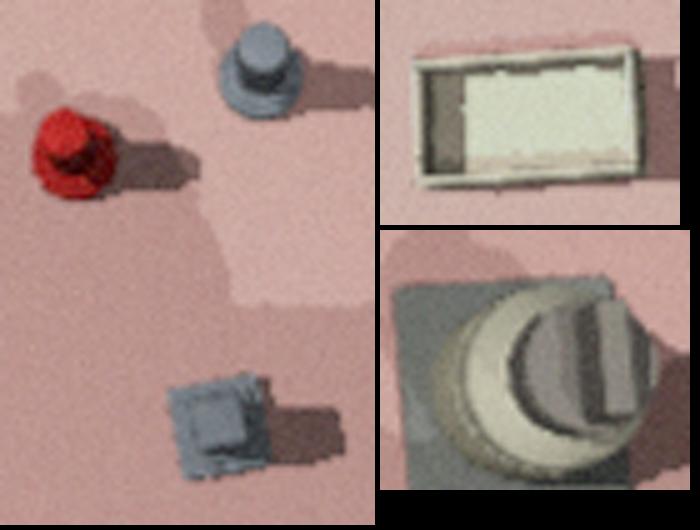

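The crop confirms the round blue-grey, the red look-alike and the square stamp. It also shows the tray rim corners and the grip bar. Next I compute poses from these pixels.

```bash
cat > m.py <<'E'
from h import *
import pickle
D=pickle.load(open('d0.pkl','rb'));T=D['top']
def w(cx,cy,ox,oy,bx,by,z): return onz(T,(cx-ox+.5)/5-.5+bx,(cy-oy+.5)/5-.5+by,z)[:2]
def quad(P,*a):
    q=np.array([w(*p,*a) for p in P]); c=q.mean(0)
    e=[q[(i+1)%4]-q[i] for i in range(4)]
    print('c',c.round(1),'len',[round(float(np.linalg.norm(x)),1) for x in e],'ang',[round(float(np.degrees(np.arctan2(x[1],x[0]))),1) for x in e]); return c
print('round top',w(264,43,0,0,215,145,70),'foot',w(261,78,0,0,215,145,12))
quad([(167,390),(255,375),(268,468),(185,478)],0,0,215,145,12)
print('sq top',w(219,415,0,0,215,145,70))
print('red',w(66,128,0,0,215,145,70))
quad([(414,60),(637,47),(641,173),(420,187)],380,0,118,170,25)
quad([(600,300),(628,300),(634,410),(605,418)],380,230,358,170,141)
k=.64
print('plate', *[onz(T,u*k,v*k,8)[:2].round(1) for u,v in[(565,283),(632,281),(645,430),(576,433)]])
print('canister',onz(T,635*k,393*k,121)[:2])
S=D['scene']
print('scene: round top',onz(S,259.3,244.5,70),'sq top',onz(S,273.7,193.5,70),'can',onz(S,256*k,243*k,121))
print('phone',onz(T,244*k,193*k,9)[:2],'pen',onz(T,385*k,437*k,10)[:2])
E
python3 m.py
```

```text
round top [659.80743495 -15.38153561] foot [656.96020236 -15.28500538]
c [503.5  -0.6] len [38.5, 40.2, 35.8, 38.4] ang [-78.9, -170.7, 98.3, 13.2]
sq top [506.34210609  -0.68787991]
red [622.16157008  65.10235917]
c [576.4 240. ] len [96.2, 54.7, 94.6, 55.1] ang [-85.2, -175.1, 95.1, 6.6]
c [ 570.9 -272.5] len [10.5, 41.3, 11.3, 44.3] ang [-88.6, -178.2, 106.8, 1.2]
plate [ 616.3 -224. ] [ 621.5 -317.8] [ 416.7 -331. ] [ 410.2 -237.3]
canister [ 466.49351189 -279.76291903]
scene: round top [656.5222691  -15.77101729  70.        ] sq top [502.99356591  -1.35906535  70.        ] can [ 461.7091275  -278.23613975  121.        ]
phone [734.91490334 233.76506732] pen [398.26482485  22.09215221]
```

```bash
cat >> h.py <<'E'
def plan(xyz,yaw,n):
    """rows (m, deg) from present pose to xyz with tool down and tool y at yaw (deg)"""
    o=ctrl.get_obs(); p=np.array(o['ee_pos'],float); M=R.from_rotvec(o['orientation']).as_matrix()
    y=np.radians(yaw); Y=np.array([np.cos(y),np.sin(y),0]); X=np.array([0,0,-1.]); G=np.column_stack([X,Y,np.cross(X,Y)])
    rv=R.from_matrix(M.T@G).as_rotvec(); print('t',round(o['t'],2),'at',p.round(1),'yaw',np.degrees(np.arctan2(M[1,1],M[0,1])).round(2),'w',round(float(o['width']),1),'F',np.round(o['ft_force'],1),'q',np.round(o['qpos'],2))
    out=[]; s=(np.array(xyz)-p)/n
    for i in range(n):
        Mi=M@R.from_rotvec(rv*i/n).as_matrix()
        out.append([round(float(v),4) for v in Mi.T@s/1000]+[round(float(v),1) for v in np.degrees(rv/n)])
    for i in range(0,n,8): print(out[i:i+8])
E
python3 -c "
from h import *
plan([503.7,-0.8,185],10.2,16)"
```

```text
t 0.15 at [ 277.8 -559.4  183.1] yaw -63.6 w 87.5 F [-0.3 -0.1 -1. ] q [-1.13  0.42  1.63 -0.    1.09 -0.02]
[[-0.0001, -0.025, -0.0282, -4.6, -0.0, 0.0], [-0.0001, -0.0226, -0.0301, -4.6, -0.0, 0.0], [-0.0001, -0.0202, -0.0318, -4.6, -0.0, 0.0], [-0.0001, -0.0175, -0.0333, -4.6, -0.0, 0.0], [-0.0001, -0.0148, -0.0346, -4.6, -0.0, 0.0], [-0.0001, -0.012, -0.0357, -4.6, -0.0, 0.0], [-0.0001, -0.009, -0.0366, -4.6, -0.0, 0.0], [-0.0001, -0.0061, -0.0372, -4.6, -0.0, 0.0]]
[[-0.0001, -0.0031, -0.0375, -4.6, -0.0, 0.0], [-0.0001, -0.0, -0.0377, -4.6, -0.0, 0.0], [-0.0001, 0.003, -0.0375, -4.6, -0.0, 0.0], [-0.0001, 0.006, -0.0372, -4.6, -0.0, 0.0], [-0.0001, 0.009, -0.0366, -4.6, -0.0, 0.0], [-0.0001, 0.0119, -0.0357, -4.6, -0.0, 0.0], [-0.0001, 0.0147, -0.0347, -4.6, -0.0, 0.0], [-0.0001, 0.0175, -0.0334, -4.6, -0.0, 0.0]]
```

Emit:
carry_out --pt "0 -0.025 -0.028 -4.6 0 0" --pt "0 -0.0225 -0.03 -4.6 0 0" --pt "0 -0.02 -0.032 -4.6 0 0" --pt "0 -0.0175 -0.033 -4.6 0 0" --pt "0 -0.015 -0.035 -4.6 0 0" --pt "0 -0.012 -0.036 -4.6 0 0" --pt "0 -0.009 -0.037 -4.6 0 0" --pt "0 -0.006 -0.037 -4.6 0 0" --grip 0.3

```text
t: 1.15
ee_pos: [390.5, -272.0, 181.6]
orientation: [1.534, 0.964, -1.534]
ft_force: [0.6, 0.3, 0.8]
width: 61.6
```

Emit:
carry_out --pt "0 -0.003 -0.0375 -4.6 0 0" --pt "0 0 -0.0375 -4.6 0 0" --pt "0 0.003 -0.0375 -4.6 0 0" --pt "0 0.006 -0.037 -4.6 0 0" --pt "0 0.009 -0.0365 -4.6 0 0" --pt "0 0.012 -0.0355 -4.6 0 0" --pt "0 0.0145 -0.0345 -4.6 0 0" --pt "0 0.0175 -0.0335 -4.6 0 0"

```text
t: 2.15
ee_pos: [498.7, 19.0, 181.8]
orientation: [1.053, 1.306, -1.051]
ft_force: [1.2, -0.1, 0.4]
width: 61.1
```

```bash
python3 -c "
from h import *
plan([503.7,-0.8,150],10.2,2)
d=cam('wrist'); import pickle; pickle.dump(d,open('d1.pkl','wb')); save(d,'w1.png',1.5)
print(proj(d,[[503.7,-.8,70],[503.7,-.8,12]]))"
```

```text
t 2.15 at [498.7  19.  181.8] yaw 12.16 w 61.1 F [ 1.2 -0.1  0.4] q [ 0.01  0.24  1.9   0.    1.   -0.2 ]
[[0.0158, 0.0004, 0.0103, 1.0, -0.1, 0.0], [0.0159, 0.0005, 0.0102, 1.0, -0.1, 0.0]]
[[255.73489883 202.65727993]
 [255.8042377  190.10271041]]
```

View pics/w1.png

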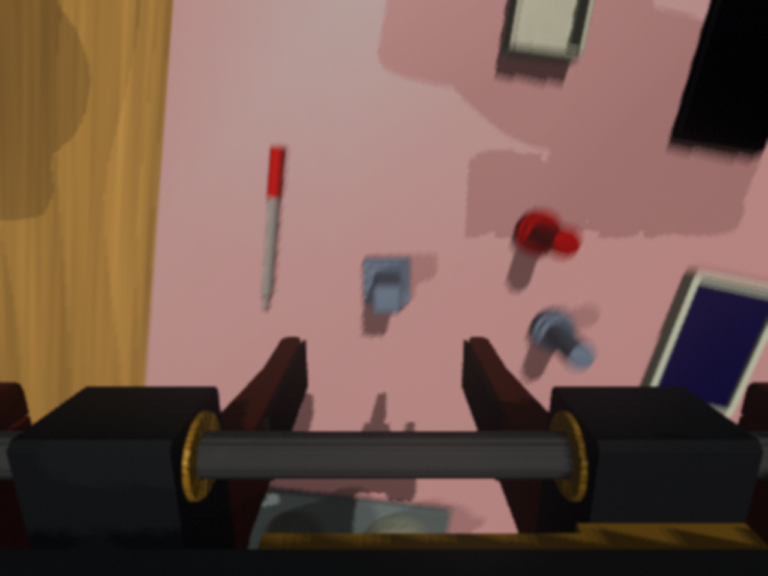

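The wrist view shows the square stamp at (387,290) nearly aligned, with the red and round stamps at (550,235) and (560,335). I move above the square, settle, and re-measure with a mask.

Emit:
carry_out --pt "0.015 0.0005 0.01 1 0 0" --pt "0.015 0.0005 0.01 1 0 0" --pt "0 0 0 0 0 0" --pt "0 0 0 0 0 0"

```text
t: 2.7
ee_pos: [504.0, -0.1, 148.3]
orientation: [1.08, 1.293, -1.079]
ft_force: [0.8, 0.3, 0.8]
width: 61.2
```

```bash
cat >> h.py <<'E'
def bluemask(d):
    q=d['pixels'].astype(int); return ((q[...,0]-q[...,2]>8)&(q[...,2]>25)).astype(np.uint8)
E
python3 -c "
from h import *
plan([503.7,-0.8,35],10.2,8)
d=cam('wrist'); import pickle; pickle.dump(d,open('d1.pkl','wb'))
pr=proj(d,[[503.7,-.8,70],[503.7,-.8,12]]);print(pr)
m=bluemask(d); n,l,s,c=cv2.connectedComponentsWithStats(m)
for i in range(1,n):
  if s[i][4]>60: print(s[i],c[i])
u,v=pr[0].astype(int)
save(d,'w2.png',5,(u-50,v-60,u+60,v+50))
"
```

```text
t 2.7 at [ 5.040e+02 -1.000e-01  1.483e+02] yaw 10.1 w 61.2 F [0.8 0.3 0.8] q [-0.03  0.3   1.92  0.    0.93 -0.21]
[[0.0142, -0.0, 0.0001, -0.0, -0.0, 0.0], [0.0142, -0.0, 0.0001, -0.0, -0.0, 0.0], [0.0142, -0.0, 0.0001, -0.0, -0.0, 0.0], [0.0142, -0.0, 0.0001, -0.0, -0.0, 0.0], [0.0142, -0.0, 0.0001, -0.0, -0.0, 0.0], [0.0142, -0.0, 0.0001, -0.0, -0.0, 0.0], [0.0142, -0.0, 0.0001, -0.0, -0.0, 0.0], [0.0142, -0.0, 0.0001, -0.0, -0.0, 0.0]]
[[254.68277597 192.86157657]
 [255.01148614 180.61019598]]
[ 239  163   33   39 1163] [255.35339639 181.10318143]
[456 175  44  83 440] [479.61818182 204.41363636]
[364 199  48  41 716] [387.58659218 218.29189944]
```

View pics/w2.png

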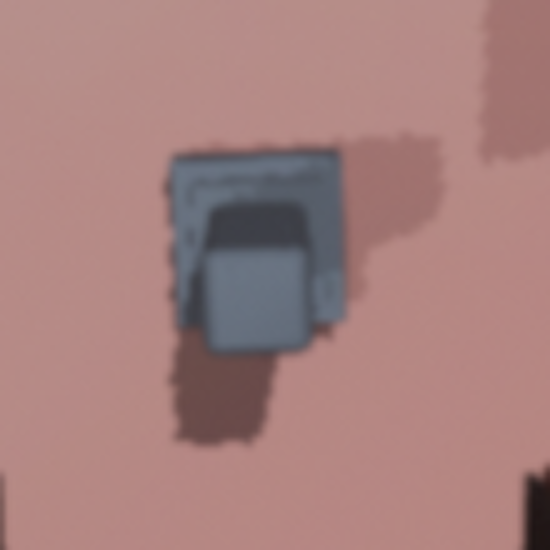

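Both agree within 1 mm: handle top at pixel (255.4,192), predicted (254.7,192.9). I descend and grasp.

Emit:
carry_out --pt "0.016 0.0005 0.0005 -0.5 0 0" --pt "0.016 0 0 -0.5 0 0" --pt "0.016 0 0 0 0 0" --pt "0.016 0 0 0 0 0" --pt "0.016 0 0 0 0 0" --pt "0.016 0 0 0 0 0" --pt "0.014 0 0 0 0 0" --pt "0 0 0 0 0 0"

```text
t: 3.75
ee_pos: [502.5, 0.2, 29.6]
orientation: [1.063, 1.303, -1.065]
ft_force: [0.1, 0.0, 0.2]
width: 61.3
```

```bash
python3 -c "
from h import *
plan([504,-0.4,35],11.2,2)"
```

```text
t 3.75 at [5.025e+02 2.000e-01 2.960e+01] yaw 11.29 w 61.3 F [0.1 0.  0.2] q [-0.03  0.49  1.98  0.01  0.67 -0.23]
[[-0.0027, 0.0007, 0.0004, 0.0, -0.1, 0.1], [-0.0027, 0.0007, 0.0004, 0.0, -0.1, 0.1]]
```

Emit:
carry_out --pt "-0.003 0.001 0 0 0 0" --pt "0 0 0 0 0 0" --pt "0 0 0 0 0 0" --pt "0 0 0 0 0 0" --pt "0 0 0 0 0 0" --grip 1

```text
t: 4.38
ee_pos: [505.2, 0.3, 34.5]
orientation: [1.065, 1.301, -1.062]
ft_force: [-0.2, -0.0, 0.4]
width: 15.2
```

```bash
python3 -c "
from h import *
plan([504,-0.4,120],11.2,3)"
```

```text
t 4.38 at [5.052e+02 3.000e-01 3.450e+01] yaw 11.3 w 15.2 F [-0.2 -0.   0.4] q [-0.03  0.49  1.98  0.01  0.68 -0.23]
[[-0.0285, -0.0005, 0.0, 0.0, -0.1, 0.0], [-0.0285, -0.0005, 0.0001, 0.0, -0.1, 0.0], [-0.0285, -0.0004, 0.0001, 0.0, -0.1, 0.0]]
```

Width 15.2 is below the 22 mm handle, so I look before going on.

```bash
python3 -c "
from h import *
import pickle
d=cam('wrist'); e=cam('scene'); pickle.dump((d,e),open('d2.pkl','wb'))
st()
u,v=proj(e,[504,0,40])[0].astype(int); print(u,v)
a=cv2.resize(d['pixels'][100:350,120:400],(672,600)); 
b=cv2.resize(e['pixels'][v-60:v+60,u-40:u+40],(400,600)); o=np.hstack([a,b]); cv2.imwrite('pics/g1.png',cv2.resize(o,(800,448)))"
```

```text
t 4.475
qpos [-0.026  0.487  1.98   0.006  0.678 -0.227]
qvel [-0.001  0.002  0.001 -0.     0.     0.001]
joint_torque [ 0.0000e+00 -4.7739e+01 -1.6856e+01  5.2000e-02  4.3000e-02 -0.0000e+00]
ee_pos [5.05074e+02 3.33000e-01 3.43790e+01]
orientation [ 1.065  1.301 -1.062]
ft_force [ 0.208 -0.57  -0.287]
moment [-0.008 -0.066 -0.039]
width 6.628
[[-0.003  0.981  0.196]
 [ 0.004  0.196 -0.981]
 [-1.    -0.002 -0.004]]
273 201
```

View pics/g1.png

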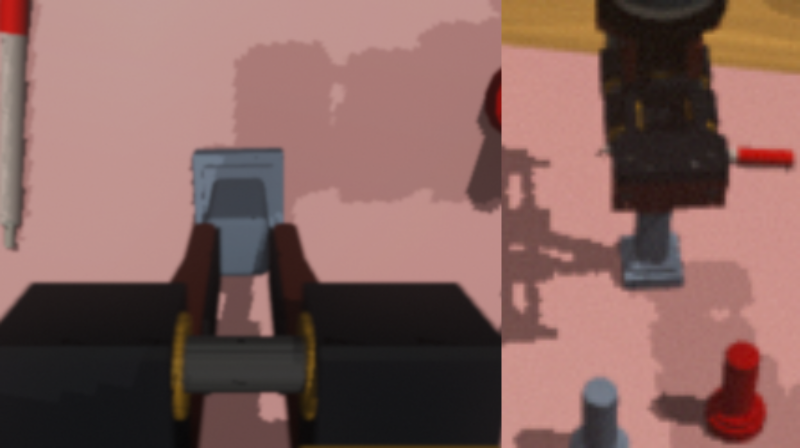

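Emit:
carry_out --pt "0 0 0 0 0 0" --pt "0 0 0 0 0 0"

```text
t: 4.72
ee_pos: [505.0, 0.3, 34.4]
orientation: [1.065, 1.301, -1.062]
ft_force: [0.4, -0.4, -0.6]
width: 0.2
```

```bash
python3 -c "
from h import *
import pickle
d=cam('wrist'); pickle.dump(d,open('d3.pkl','wb'))
st()
for z in (0,19,35,36+0): print(z,proj(d,[505.07,.33,34.4+z]))
save(d,'g2.png',4,(170,140,340,290))"
```

```text
t 4.775
qpos [-0.026  0.487  1.98   0.006  0.678 -0.227]
qvel [-0.001  0.001  0.    -0.002 -0.    -0.   ]
joint_torque [ 1.0000e-03 -4.7691e+01 -1.6853e+01  5.2000e-02  4.1000e-02 -0.0000e+00]
ee_pos [5.05032e+02 3.38000e-01 3.43400e+01]
orientation [ 1.064  1.301 -1.062]
ft_force [-0.524  0.089  1.151]
moment [ 0.014 -0.035 -0.005]
width 0.687
[[-0.003  0.981  0.196]
 [ 0.004  0.196 -0.981]
 [-1.    -0.002 -0.004]]
0 [[254.57966511 218.83415096]]
19 [[254.41595887 228.39968505]]
35 [[254.25210037 237.97411645]]
36 [[254.24091596 238.62763378]]
```

View pics/g2.png

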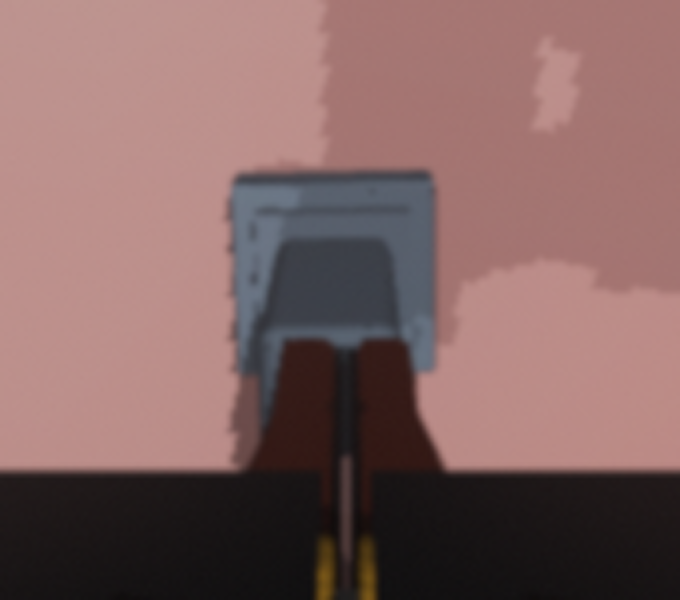

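```bash
python3 -c "
from h import *
import pickle
d=pickle.load(open('d3.pkl','rb')); print(np.round(d['intrinsics'],1), ray(d,256,192))
R0=np.array([505.07,.33]); Y=np.array([.981,.196]); Z=np.array([.196,-.981])
P=lambda y,z,h: [*(R0+Y*y+Z*z),h]
# foot front top edge (z=12), handle top
print('foot',proj(d,[P(-20,-20,12),P(20,-20,12)]),'top',proj(d,[P(-11,-11,70),P(11,-11,70),P(-11,11,70)]))
for h in (34,54,72,80): print(h,proj(d,[P(-13.5,-10,h),P(13.5,-10,h),P(0,-10,h)]).round(1).tolist())
e=cam('scene')
for h in (34,72,95,114,150): print(h,proj(e,[P(0,0,h)]).round(1))
print(cam('wrist')['pixels'].shape)
o=e['pixels'].copy()
o=cv2.resize(o[140:230,230:320],(720,720),interpolation=cv2.INTER_CUBIC)
for h in (34,72,114):
  for y in(-13.5,13.5):
    q=(proj(e,[P(y,0,h)])[0]-[230,140]+.5)*8; cv2.circle(o,tuple(q.astype(int)),4,(0,255,0),-1)
cv2.imwrite('pics/s2.png',cv2.resize(cv2.convertScaleAbs(o,alpha=2),(600,600)))"
```

```text
[[295.7   0.  256.1]
 [  0.  295.7 196.9]
 [  0.    0.    1. ]] (array([492.43135726,  69.7910313 , 235.99286039]), array([ 0.04683154, -0.23923046, -0.96997214]))
foot [[228.93180784 184.84961489]
 [280.50574269 184.87318738]] top [[235.7083298  221.15111126]
 [272.73556465 221.17142773]
 [236.33908828 255.0164147 ]]
34 [[235.6, 205.4], [273.5, 205.4], [254.6, 205.4]]
54 [[233.5, 214.2], [275.3, 214.3], [254.4, 214.2]]
72 [[231.3, 223.9], [277.1, 223.9], [254.2, 223.9]]
80 [[230.1, 228.9], [278.1, 228.9], [254.1, 228.9]]
34 [[273.9 203.8]]
72 [[274.3 193.7]]
95 [[274.6 187.2]]
114 [[274.9 181.8]]
150 [[275.3 171. ]]
(384, 512, 3)
```

View pics/s2.png

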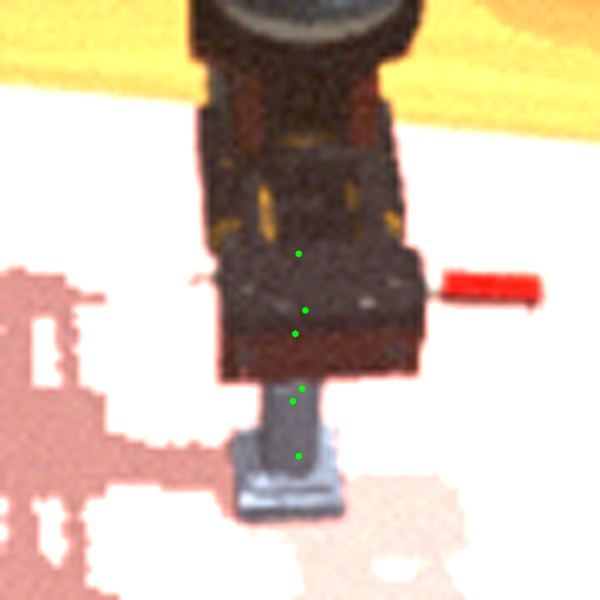

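The wrist view shows the closed fingers drawn over the handle top. The tip row is about 225, which matches z ≈ 72, not the reported 34. So the real fingertips sit about 38 mm behind the reported TCP, and the jaws shut just above the handle. I reopen and go lower, watching the force.

Emit:
carry_out --pt "0 0 0 0 0 0" --pt "0 0 0 0 0 0" --pt "0 0 0 0 0 0" --pt "0 0 0 0 0 0" --pt "0.006 -0.001 0 0 0 0" --pt "0.007 0 0 0 0 0" --pt "0.007 0 0 0 0 0" --pt "0 0 0 0 0 0" --grip 0.45

```text
t: 5.88
ee_pos: [503.5, 0.2, 12.5]
orientation: [1.064, 1.302, -1.063]
ft_force: [0.2, -1.1, 0.5]
width: 48.2
```

```bash
python3 -c "
from h import *
plan([504,-0.4,8],11.2,1)"
```

```text
t 5.88 at [5.035e+02 2.000e-01 1.250e+01] yaw 11.3 w 48.2 F [ 0.2 -1.1  0.5] q [-0.03  0.53  1.99  0.01  0.63 -0.23]
[[0.0045, 0.0004, 0.0007, 0.1, -0.3, 0.2]]
```

Emit:
carry_out --pt "0.006 0.0005 0.0005 0 0 0" --pt "0 0 0 0 0 0"

```text
t: 6.12
ee_pos: [504.1, -0.2, 6.0]
orientation: [1.064, 1.302, -1.063]
ft_force: [-0.7, -0.5, -0.5]
width: 48.2
```

Emit:
carry_out --pt "0 0 0 0 0 0" --pt "0 0 0 0 0 0" --pt "0 0 0 0 0 0" --pt "0 0 0 0 0 0" --grip 1

```text
t: 6.62
ee_pos: [504.4, -0.2, 6.3]
orientation: [1.064, 1.301, -1.063]
ft_force: [-0.8, 0.7, -0.4]
width: 22.2
```

Grasped, width 22.2 mm. Lift, then plan to the tray.

Emit:
carry_out --pt "-0.015 0 0 0 0 0" --pt "-0.025 0 0 0 0 0" --pt "-0.025 0 0 0 0 0" --pt "0 0 0 0 0 0"

```text
t: 7.12
ee_pos: [504.8, -0.5, 75.4]
orientation: [1.065, 1.3, -1.062]
ft_force: [0.5, -1.2, -0.4]
width: 21.5
```

```bash
python3 -c "
from h import *
plan([577.8,218.1,75],4.8,8)"
```

```text
t 7.12 at [ 5.048e+02 -5.000e-01  7.540e+01] yaw 11.29 w 21.5 F [ 0.5 -1.2 -0.4] q [-0.03  0.41  1.96  0.01  0.77 -0.23]
[[0.0001, 0.0143, -0.025, 0.8, -0.0, 0.0], [0.0001, 0.0139, -0.0252, 0.8, -0.0, 0.0], [0.0001, 0.0136, -0.0254, 0.8, -0.0, 0.0], [0.0001, 0.0132, -0.0256, 0.8, -0.0, 0.0], [0.0001, 0.0129, -0.0258, 0.8, -0.0, 0.0], [0.0001, 0.0125, -0.026, 0.8, -0.0, 0.0], [0.0001, 0.0121, -0.0261, 0.8, -0.0, 0.0], [0.0001, 0.0117, -0.0263, 0.8, -0.0, 0.0]]
```

Emit:
carry_out --pt "0 0.014 -0.025 0.8 0 0" --pt "0 0.014 -0.025 0.8 0 0" --pt "0 0.0135 -0.0255 0.8 0 0" --pt "0 0.013 -0.0255 0.8 0 0" --pt "0 0.013 -0.026 0.8 0 0" --pt "0 0.0125 -0.026 0.8 0 0" --pt "0 0.011 -0.022 0.8 0 0" --pt "0 0 0 0 0 0"

```text
t: 8.12
ee_pos: [566.4, 191.2, 71.3]
orientation: [1.137, 1.26, -1.143]
ft_force: [-0.1, 0.1, -0.5]
width: 21.9
```

```bash
python3 -c "
from h import *
import pickle
plan([577.8,218.1,50],4.8,3)
d=cam('wrist');pickle.dump(d,open('d4.pkl','wb'))
c,s=np.cos(np.radians(4.8)),np.sin(np.radians(4.8))
T=lambda x,y,z:[576+c*x-s*y,240+s*x+c*y,z]
pts=proj(d,[T(-27.5,-48,25),T(27.5,-48,25),T(27.5,48,25),T(-27.5,48,25)]);print(pts.round(1))
im=d['pixels'].copy(); big=cv2.resize(im,None,fx=4,fy=4,interpolation=cv2.INTER_CUBIC)
x0,y0=(pts.mean(0)*4).astype(int)
x0=max(0,x0-400);y0=max(0,y0-260)
for p in pts: cv2.circle(big,tuple(((p+.5)*4).astype(int)),3,(0,255,0),-1)
print(x0,y0); cv2.imwrite('pics/t1.png',big[y0:y0+600,x0:x0+800])"
```

```text
t 8.12 at [566.4 191.2  71.3] yaw 5.44 w 21.9 F [-0.1  0.1 -0.5] q [0.3  0.53 1.76 0.01 0.86 0.2 ]
[[0.0071, 0.0047, -0.0085, 0.2, -0.1, 0.1], [0.0071, 0.0047, -0.0086, 0.2, -0.1, 0.1], [0.0071, 0.0046, -0.0086, 0.2, -0.1, 0.1]]
[[239.2 201.2]
 [302.3 202. ]
 [308.7  84.8]
 [238.8  84. ]]
689 312
```

View pics/t1.png

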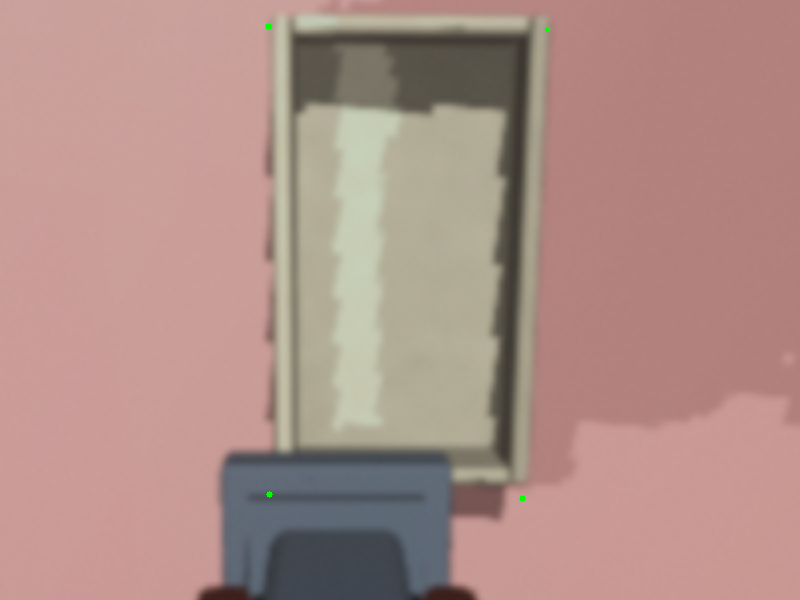

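Against the predicted corners, the tray appears about 2.8 px further up (≈2 mm in +y), and the held stamp's foot front edge is at crop row 457. I move over the slot, settle, and measure the tray edges and the foot by code.

Emit:
carry_out --pt "0.007 0.005 -0.009 0.2 0 0" --pt "0.007 0.005 -0.009 0.2 0 0" --pt "0.005 0.005 -0.01 0.2 0 0" --pt "0 0 0 0 0 0" --pt "0 0 0 0 0 0"

```text
t: 8.8
ee_pos: [577.3, 219.2, 49.4]
orientation: [1.144, 1.256, -1.156]
ft_force: [0.3, 0.5, -0.5]
width: 22.3
```

```bash
cat > tray.py <<'E'
from h import *
import pickle,sys
d=cam('wrist');pickle.dump(d,open('d5.pkl','wb'))
o=ctrl.get_obs()
q=cv2.GaussianBlur(d['pixels'],(3,3),0).astype(int)
pale=((q[...,1]-q[...,2])>-8).astype(np.uint8)   # not pink
pr=proj(d,[[576.4,242.2,25]])[0]
c,s=np.cos(np.radians(4.8)),np.sin(np.radians(4.8))
T=lambda x,y,z:[576.4+c*x-s*y,242.2+s*x+c*y,z]
def edge(a,b,k=9,L=9):
    """sub-pixel outward-edge offset (mm): search along the world line from a (inside) to b (outside)"""
    P=np.linspace(a,b,121); uv=proj(d,P); g=q[...,1]-q[...,2]
    v=cv2.remap(g.astype(np.float32),uv[:,0].astype(np.float32).reshape(1,-1),uv[:,1].astype(np.float32).reshape(1,-1),cv2.INTER_LINEAR).ravel()
    t=np.diff(cv2.blur(v.reshape(1,-1),(7,1)).ravel()); i=int(np.argmin(t)); return round((i+.5)/120*np.linalg.norm(np.subtract(b,a)),2),round(float(t[i]),1)
print('far y (48?):',[ (edge(T(x,40,25),T(x,56,25))[0]+40,) for x in(-15,0,15)])
print('right x (27.5?):',[(edge(T(20,y,25),T(36,y,25))[0]+20,) for y in(0,10,20,30,40)])
print('left x (27.5?):',[(edge(T(-20,y,25),T(-36,y,25))[0]+20,) for y in(0,10,20,30,40)])
# held stamp foot: blue mask
m=bluemask(d); n,l,st_,ce=cv2.connectedComponentsWithStats(m); i=1+np.argmax(st_[1:,4]); print('blue',st_[i])
M=R.from_rotvec(o['orientation']).as_matrix(); 
zt=float(sys.argv[1]) if len(sys.argv)>1 else o['ee_pos'][2]-6.3+12
x,y,w,h=st_[i][:4]
for u,v in[(x-.5,y+4),(x+w-.5,y+4),(x+w/2,y-.5)]: print((M.T@(onz(d,u,v,zt)-o['ee_pos'])).round(1))
plan(T(0,-22,50),4.8,1)
E
python3 tray.py
```

```text
far y (48?): [(np.float64(48.33),), (np.float64(48.33),), (np.float64(48.730000000000004),)]
right x (27.5?): [(np.float64(27.67),), (np.float64(28.07),), (np.float64(27.8),), (np.float64(27.67),), (np.float64(27.67),)]
left x (27.5?): [(np.float64(27.0),), (np.float64(26.6),), (np.float64(27.0),), (np.float64(26.87),), (np.float64(27.13),)]
blue [ 228  192   57   85 3902]
[ -5.5 -18.5 -18.7]
[ -5.9  20.6 -18.8]
[ -5.7   1.4 -21.9]
t 8.85 at [577.4 219.2  49.5] yaw 4.68 w 21.8 F [-0.7 -0.1 -0.7] q [0.34 0.59 1.72 0.01 0.85 0.26]
[[-0.0005, 0.0009, -0.0011, -0.1, -0.1, 0.6]]
```

Foot and slot centres agree within 0.5 mm. I descend.

Emit:
carry_out --pt "0.01 0 0.0005 0 0 0.3" --pt "0.01 0 0 0 0 0.2" --pt "0.008 0 0 0 0 0" --pt "0.005 0 0 0 0 0" --pt "0 0 0 0 0 0" --pt "0 0 0 0 0 0"

```text
t: 9.6
ee_pos: [577.3, 218.7, 14.4]
orientation: [1.15, 1.249, -1.149]
ft_force: [-0.8, 2.0, 0.2]
width: 22.2
```

```bash
python3 tray.py | tail -6
```

```text
blue [ 228  192   57   85 3882]
[ -5.6 -18.4 -18.7]
[ -5.7  20.6 -18.7]
[ -5.6   1.4 -21.9]
t 9.65 at [577.3 218.7  14.5] yaw 4.65 w 21.7 F [ 0.   1.7 -1.6] q [0.34 0.64 1.73 0.   0.77 0.26]
[[-0.0355, 0.001, -0.0016, -0.2, -0.1, 0.1]]
```

Emit:
carry_out --pt "0.003 0.0005 -0.001 0 0 0" --pt "0.001 0 0 0 0 0" --pt "0 0 0 0 0 0"

```text
t: 10.02
ee_pos: [577.8, 219.4, 10.5]
orientation: [1.15, 1.249, -1.149]
ft_force: [-0.4, 0.0, -0.1]
width: 21.9
```

Emit:
carry_out --pt "0 0 0 0 0 0" --pt "0 0 0 0 0 0" --pt "-0.02 0 0 0 0 0" --pt "-0.03 0 0 0 0 0" --pt "-0.03 0 0 0 0 0" --pt "0 0 0 0 0 0" --grip 0.45

```text
t: 10.78
ee_pos: [579.0, 219.5, 97.0]
orientation: [1.152, 1.247, -1.147]
ft_force: [-0.1, 0.7, 0.4]
width: 48.3
```

```bash
python3 -c "
from h import *
import pickle
plan([657.5,-15.5,95],5,10)
d=cam('wrist');pickle.dump(d,open('d6.pkl','wb'))
e=cam('top');pickle.dump(e,open('d6t.pkl','wb'))
for a,n in((d,'w'),(e,'t')):
  k,l,s,c=cv2.connectedComponentsWithStats(bluemask(a))
  for i in range(1,k):
    if s[i][4]>40: print(n,s[i],c[i].round(1))
print(proj(d,[[578.4,220.6,74],[578.4,220.6,16]]), proj(e,[[578.4,220.6,74],[578.4,220.6,16]]))
"
```

```text
t 10.78 at [579.  219.5  97. ] yaw 4.65 w 48.3 F [-0.1  0.7  0.4] q [0.34 0.52 1.7  0.   0.92 0.26]
[[0.0002, 0.0059, 0.0241, -0.0, -0.0, -0.0], [0.0002, 0.0059, 0.0241, -0.0, -0.0, -0.0], [0.0002, 0.0059, 0.0241, -0.0, -0.0, -0.0], [0.0002, 0.0059, 0.0241, -0.0, -0.0, -0.0], [0.0002, 0.0059, 0.0241, -0.0, -0.0, -0.0], [0.0002, 0.0058, 0.0241, -0.0, -0.0, -0.0], [0.0002, 0.0058, 0.0241, -0.0, -0.0, -0.0], [0.0002, 0.0058, 0.0241, -0.0, -0.0, -0.0]]
[[0.0002, 0.0058, 0.0241, -0.0, -0.0, -0.0], [0.0002, 0.0058, 0.0241, -0.0, -0.0, -0.0]]
w [ 234  171   41   50 1826] [254.1 193.9]
t [260 150  14  19 120] [265.9 158.8]
t [148 185   9  10  53] [153.1 188.9]
[[253.77898431 207.94314625]
 [254.03943065 190.41033481]] [[150.48716458 189.16277216]
 [157.24789383 192.73090646]]
```

The square stamp stands upright in the tray. Next, the round stamp.

Emit:
carry_out --pt "0 0.006 0.024 0 0 0" --pt "0 0.006 0.024 0 0 0" --pt "0 0.006 0.024 0 0 0" --pt "0 0.006 0.024 0 0 0" --pt "0 0.006 0.024 0 0 0" --pt "0 0.006 0.024 0 0 0" --pt "0 0.006 0.024 0 0 0" --pt "0 0.006 0.024 0 0 0"

```text
t: 11.88
ee_pos: [634.2, 26.3, 83.2]
orientation: [1.136, 1.263, -1.162]
ft_force: [-0.2, 0.5, 0.7]
width: 48.4
```

Emit:
carry_out --pt "0 0.005 0.022 0 0 0" --pt "0 0.002 0.008 0 0 0" --pt "0 0 0 0 0 0" --pt "0 0 0 0 0 0"

```text
t: 12.38
ee_pos: [642.3, -4.9, 80.3]
orientation: [1.136, 1.266, -1.166]
ft_force: [-0.8, 0.0, -0.2]
width: 48.1
```

```bash
python3 -c "
from h import *
import pickle
plan([657.5,-15.5,6],5,8)
d=cam('wrist');pickle.dump(d,open('d7.pkl','wb'))
k,l,s,c=cv2.connectedComponentsWithStats(bluemask(d))
for i in range(1,k):
    if s[i][4]>60: print(s[i],c[i].round(1))
print(proj(d,[[657.5,-15.5,70],[657.5,-15.5,0]]))
i=1+np.argmax(s[1:,4]) 
x,y,w,h,_=s[i]; print('foot mid',onz(d,x+w/2-.5,y-.5,12),'handle bottom',onz(d,x+w/2-.5,y+h-.5,70))
for f in(.3,.5): 
  r=np.where(l[int(y+h*f)]==i)[0]; print(f,r.min(),r.max())
rows=[(np.where(l[j]==i)[0].min(),np.where(l[j]==i)[0].max()) for j in range(y,y+h)]
print([(j+y,int(a),int(b)) for j,(a,b) in enumerate(rows)][::4])
"
```

```text
t 12.38 at [642.3  -4.9  80.3] yaw 4.75 w 48.1 F [-0.8  0.  -0.2] q [-0.03  0.58  1.63 -0.    0.95 -0.11]
[[0.0092, 0.002, 0.0015, -0.0, -0.0, 0.2], [0.0092, 0.002, 0.0015, -0.0, -0.0, 0.2], [0.0092, 0.002, 0.0015, -0.0, -0.0, 0.2], [0.0093, 0.0019, 0.0015, -0.0, -0.0, 0.2], [0.0093, 0.0019, 0.0015, -0.0, -0.0, 0.2], [0.0093, 0.0019, 0.0015, -0.0, -0.0, 0.2], [0.0093, 0.0018, 0.0015, -0.0, -0.0, 0.2], [0.0093, 0.0018, 0.0015, -0.0, -0.0, 0.2]]
[ 378  144   60  114 2020] [399.8 195.5]
[437 150  42 112 913] [462.3 193.6]
[ 254  186   38   54 1415] [273.6 210.9]
[[273.55279686 229.18948528]
 [271.22757111 203.21739348]]
foot mid [772.18829458  54.08324107  12.        ] handle bottom [763.07832917 -29.22720577  70.        ]
0.3 395 408
0.5 389 408
[(np.int32(144), 402, 410), (np.int32(148), 401, 435), (np.int32(152), 400, 434), (np.int32(156), 399, 427), (np.int32(160), 398, 419), (np.int32(164), 397, 414), (np.int32(168), 397, 411), (np.int32(172), 396, 411), (np.int32(176), 395, 407), (np.int32(180), 394, 407), (np.int32(184), 393, 410), (np.int32(188), 392, 409), (np.int32(192), 391, 407), (np.int32(196), 390, 407), (np.int32(200), 390, 405), (np.int32(204), 389, 407), (np.int32(208), 388, 404), (np.int32(212), 387, 403), (np.int32(216), 386, 404), (np.int32(220), 385, 403), (np.int32(224), 385, 400), (np.int32(228), 384, 400), (np.int32(232), 383, 400), (np.int32(236), 382, 400), (np.int32(240), 381, 397), (np.int32(244), 380, 395), (np.int32(248), 379, 393), (np.int32(252), 379, 389), (np.int32(256), 388, 395)]
```

```bash
python3 -c "
from h import *
import pickle
d=pickle.load(open('d7.pkl','rb')); k,l,s,c=cv2.connectedComponentsWithStats(bluemask(d))
i=[j for j in range(1,k) if s[j][0]==254][0]; x,y,w,h,_=s[i]
f=np.array([-.085,.996])
print('foot L',onz(d,x-.5,y+15,12)[:2].round(1),'R',onz(d,x+w-.5,y+15,12)[:2].round(1),'front->centre',(onz(d,x+w/2-.5,y-.5,12)[:2]-19*f).round(1),'handle rear->centre',(onz(d,273.5,y+h-.5,70)[:2]+11*f).round(1))
"
```

```text
foot L [639.9 -11.3] R [675.7  -8.1] front->centre [658.  -13.6] handle rear->centre [657.4 -13. ]
```

Emit:
carry_out --pt "0.002 0.007 0.0055 0 0 0.5" --pt "0.002 0.007 0.0055 0 0 0.5" --pt "0.01 0.0005 0 0 0 0.3" --pt "0.016 0 0 0 0 0" --pt "0.016 0 0 0 0 0" --pt "0.012 0 0 0 0 0" --pt "0 0 0 0 0 0" --pt "0 0 0 0 0 0"

```text
t: 13.42
ee_pos: [657.3, -13.7, 16.5]
orientation: [1.146, 1.252, -1.148]
ft_force: [0.0, -0.4, -0.0]
width: 48.6
```

```bash
python3 -c "
from h import *
plan([657,-14.5,6],5,2)"
```

```text
t 13.43 at [657.3 -13.7  16.5] yaw 4.86 w 48.6 F [ 0.  -0.4 -0. ] q [-0.04  0.68  1.63  0.    0.83 -0.13]
[[0.0053, -0.0002, 0.0004, -0.1, -0.0, 0.1], [0.0053, -0.0002, 0.0004, -0.1, -0.0, 0.1]]
```

Emit:
carry_out --pt "0.006 0 0.0004 0 0 0" --pt "0.005 0 0 0 0 0" --pt "0 0 0 0 0 0" --pt "0 0 0 0 0 0"

```text
t: 13.92
ee_pos: [658.3, -14.1, 6.0]
orientation: [1.147, 1.25, -1.147]
ft_force: [0.4, 0.4, -0.9]
width: 48.4
```

Emit:
carry_out --pt "0 0 0 0 0 0" --pt "0 0 0 0 0 0" --pt "0 0 0 0 0 0" --pt "0 0 0 0 0 0" --grip 1

```text
t: 14.42
ee_pos: [658.5, -14.2, 6.5]
orientation: [1.147, 1.249, -1.146]
ft_force: [0.7, -0.4, -0.8]
width: 21.6
```

Emit:
carry_out --pt "-0.02 0 0 0 0 0" --pt "-0.03 0 0 0 0 0" --pt "-0.04 0 0 0 0 0" --pt "0 0 0 0 0 0"

```text
t: 14.92
ee_pos: [659.3, -14.3, 102.7]
orientation: [1.148, 1.248, -1.145]
ft_force: [0.0, 0.0, 0.1]
width: 21.6
```

```bash
python3 -c "
from h import *
plan([574.5,264,98],4.8,10)"
```

```text
t 14.93 at [659.3 -14.3 102.7] yaw 4.86 w 21.6 F [0.  0.  0.1] q [-0.04  0.57  1.6   0.    0.97 -0.13]
[[0.0005, -0.0061, -0.0284, 0.0, -0.0, -0.0], [0.0005, -0.0061, -0.0284, 0.0, -0.0, -0.0], [0.0005, -0.0061, -0.0284, 0.0, -0.0, -0.0], [0.0005, -0.0061, -0.0284, 0.0, -0.0, -0.0], [0.0005, -0.0061, -0.0284, 0.0, -0.0, -0.0], [0.0005, -0.0061, -0.0284, 0.0, -0.0, -0.0], [0.0005, -0.0061, -0.0284, 0.0, -0.0, -0.0], [0.0005, -0.0061, -0.0284, 0.0, -0.0, -0.0]]
[[0.0005, -0.0061, -0.0284, 0.0, -0.0, -0.0], [0.0005, -0.0061, -0.0284, 0.0, -0.0, -0.0]]
```

Emit:
carry_out --pt "-0.001 -0.006 -0.0285 0 0 0" --pt "-0.001 -0.006 -0.0285 0 0 0" --pt "-0.001 -0.006 -0.0285 0 0 0" --pt "-0.001 -0.006 -0.0285 0 0 0" --pt "-0.001 -0.006 -0.0285 0 0 0" --pt "-0.001 -0.006 -0.0285 0 0 0" --pt "-0.001 -0.006 -0.0285 0 0 0" --pt "-0.001 -0.006 -0.02 0 0 0"

```text
t: 15.92
ee_pos: [588.7, 204.5, 110.9]
orientation: [1.148, 1.248, -1.15]
ft_force: [0.0, 0.8, -0.1]
width: 20.8
```

```bash
python3 -c "
from h import *
plan([574.5,264,98],4.8,3)"
```

```text
t 15.93 at [588.7 204.5 110.9] yaw 4.66 w 20.8 F [ 0.   0.8 -0.1] q [0.31 0.51 1.68 0.   0.95 0.23]
[[0.0043, -0.0031, -0.0201, -0.0, -0.0, 0.0], [0.0043, -0.0031, -0.0202, -0.0, -0.0, 0.0], [0.0043, -0.0031, -0.0202, -0.0, -0.0, 0.0]]
```

Emit:
carry_out --pt "0.002 -0.003 -0.02 0 0 0" --pt "0.003 -0.003 -0.02 0 0 0" --pt "0.004 -0.003 -0.017 0 0 0" --pt "0 0 0 0 0 0" --pt "0 0 0 0 0 0"

```text
t: 16.55
ee_pos: [573.5, 264.3, 100.6]
orientation: [1.146, 1.249, -1.15]
ft_force: [-0.3, -0.1, 0.9]
width: 21.7
```

```bash
cat > tray2.py <<'E'
from h import *
import pickle
d=cam('wrist');pickle.dump(d,open('d8.pkl','wb')); o=ctrl.get_obs(); M=R.from_rotvec(o['orientation']).as_matrix()
k,l,s,c=cv2.connectedComponentsWithStats(bluemask(d))
for i in range(1,k):
    if s[i][4]>100:
        x,y,w,h,a=s[i]; print(s[i]); zt=o['ee_pos'][2]-6.5+12
        for u,v in[(x-.5,y+15),(x+w-.5,y+15),(x+w/2-.5,y-.5)]: print((M.T@(onz(d,u,v,zt)-o['ee_pos'])).round(1))
plan([575,264.6,55],4.8,1)
E
python3 tray2.py
```

```text
[ 230  195   52   83 3081]
[ -5.5 -17.3  -8.6]
[-5.6 18.9 -8.7]
[ -5.5   0.8 -19.8]
t 16.6 at [573.5 264.2 100.6] yaw 4.73 w 21.4 F [-0.2 -0.2 -0.1] q [0.41 0.53 1.67 0.   0.94 0.33]
[[0.0456, 0.0017, -0.0003, -0.1, 0.0, 0.2]]
```

Emit:
carry_out --pt "0.015 0.0008 0.001 0 0 0.2" --pt "0.02 0 0 0 0 0" --pt "0.02 0 0 0 0 0" --pt "0.007 0 0 0 0 0" --pt "0 0 0 0 0 0" --pt "0 0 0 0 0 0"

```text
t: 17.35
ee_pos: [574.2, 260.5, 32.9]
orientation: [1.148, 1.245, -1.152]
ft_force: [0.4, 0.1, -0.3]
width: 21.6
```

```bash
python3 -c "
from h import *
plan([574.3,263.4,15],4.8,4)"
```

```text
t 17.35 at [574.2 260.5  32.9] yaw 4.56 w 21.6 F [ 0.4  0.1 -0.3] q [ 0.41  0.62  1.7  -0.    0.82  0.33]
[[0.0045, 0.0001, -0.0007, -0.1, 0.0, 0.0], [0.0045, 0.0001, -0.0007, -0.1, 0.0, 0.0], [0.0045, 0.0001, -0.0007, -0.1, 0.0, 0.0], [0.0045, 0.0001, -0.0007, -0.1, 0.0, 0.0]]
```

Emit:
carry_out --pt "0 0 -0.003 -0.2 0 0" --pt "0 0 0 0 0 0" --pt "0.006 0 -0.0005 0 0 0" --pt "0.006 0 0 0 0 0" --pt "0 0 0 0 0 0" --pt "0 0 0 0 0 0"

```text
t: 18.1
ee_pos: [574.8, 264.8, 21.6]
orientation: [1.147, 1.246, -1.147]
ft_force: [-0.1, -0.3, -0.1]
width: 21.8
```

```bash
python3 -c "
from h import *
plan([574.3,263.4,10.5],4.8,2)"
```

```text
t 18.1 at [574.8 264.8  21.6] yaw 4.79 w 21.8 F [-0.1 -0.3 -0.1] q [ 0.41  0.64  1.7  -0.    0.8   0.33]
[[0.0055, -0.0003, 0.0007, -0.0, 0.0, -0.0], [0.0055, -0.0003, 0.0007, -0.0, 0.0, -0.0]]
```

Emit:
carry_out --pt "0.005 -0.0003 0.0008 0 0 0" --pt "0.004 0 0.0002 0 0 0" --pt "0 0 0 0 0 0" --pt "0 0 0 0 0 0"

```text
t: 18.6
ee_pos: [574.6, 263.6, 11.8]
orientation: [1.147, 1.246, -1.147]
ft_force: [-0.0, -0.5, -0.5]
width: 21.7
```

Bottom is about 5.3 mm up, and the floor is at 4. Lower 1 mm and release.

Emit:
carry_out --pt "0.001 0 0 0 0 0" --pt "0 0 0 0 0 0"

```text
t: 18.85
ee_pos: [574.7, 263.7, 10.9]
orientation: [1.148, 1.246, -1.147]
ft_force: [-0.2, 0.2, -0.5]
width: 21.3
```

Emit:
carry_out --pt "0 0 0 0 0 0" --pt "0 0 0 0 0 0" --pt "-0.02 0 0 0 0 0" --pt "-0.03 0 0 0 0 0" --pt "-0.04 0 0 0 0 0" --pt "-0.03 0 0 0 0 0" --pt "0 0 0 0 0 0" --grip 0.45

```text
t: 19.73
ee_pos: [575.8, 264.3, 140.4]
orientation: [1.151, 1.244, -1.143]
ft_force: [-0.3, 1.1, -0.6]
width: 48.2
```

```bash
python3 -c "
from h import *
import pickle
plan([570.5,-272.5,180],-86.3,20)
d=cam('wrist');save(d,'tr.png',4,(195,110,325,260))
pickle.dump(d,open('d9.pkl','wb'))"
```

```text
t 19.73 at [575.8 264.3 140.4] yaw 4.78 w 48.2 F [-0.3  1.1 -0.6] q [ 0.41  0.48  1.65 -0.    1.01  0.33]
[[-0.002, -0.0025, 0.0267, 4.6, -0.0, -0.0], [-0.002, -0.0004, 0.0268, 4.6, -0.0, -0.0], [-0.002, 0.0018, 0.0268, 4.6, -0.0, -0.0], [-0.002, 0.0039, 0.0266, 4.6, -0.0, -0.0], [-0.002, 0.006, 0.0262, 4.6, -0.0, -0.0], [-0.002, 0.008, 0.0256, 4.6, -0.0, -0.0], [-0.002, 0.0101, 0.0249, 4.6, -0.0, -0.0], [-0.002, 0.012, 0.024, 4.6, -0.0, -0.0]]
[[-0.002, 0.0139, 0.023, 4.6, -0.0, -0.0], [-0.002, 0.0156, 0.0218, 4.6, -0.0, -0.0], [-0.002, 0.0173, 0.0205, 4.6, -0.0, -0.0], [-0.002, 0.0189, 0.0191, 4.6, -0.0, -0.0], [-0.002, 0.0204, 0.0175, 4.6, -0.0, -0.0], [-0.002, 0.0217, 0.0158, 4.6, -0.0, -0.0], [-0.002, 0.0229, 0.0141, 4.6, -0.0, -0.0], [-0.002, 0.0239, 0.0122, 4.6, -0.0, -0.0]]
[[-0.002, 0.0248, 0.0103, 4.6, -0.0, -0.0], [-0.002, 0.0255, 0.0083, 4.6, -0.0, -0.0], [-0.002, 0.0261, 0.0062, 4.6, -0.0, -0.0], [-0.002, 0.0265, 0.0041, 4.6, -0.0, -0.0]]
```

View pics/tr.png

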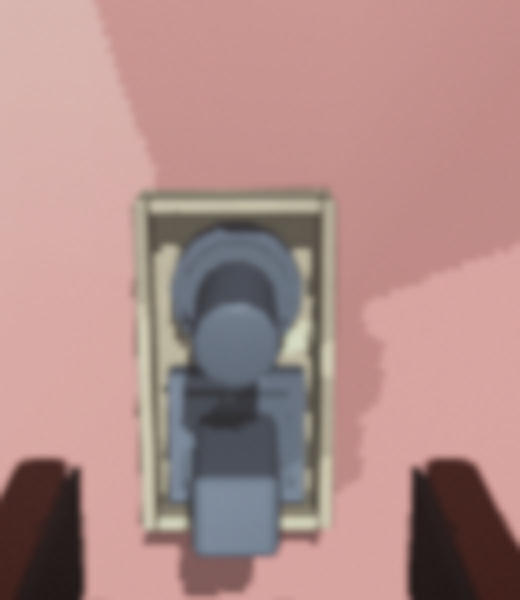

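Both stamps stand upright in the tray: round foot at crop (237,290), square foot at (237,435), both inside the walls. Next, the bottle.

Emit:
carry_out --pt "-0.003 -0.0025 0.0265 4.6 0 0" --pt "-0.003 -0.0005 0.027 4.6 0 0" --pt "-0.003 0.002 0.027 4.6 0 0" --pt "-0.003 0.004 0.0265 4.6 0 0" --pt "-0.003 0.006 0.026 4.6 0 0" --pt "-0.003 0.008 0.0255 4.6 0 0" --pt "-0.003 0.01 0.025 4.6 0 0" --pt "-0.003 0.012 0.024 4.6 0 0"

```text
t: 20.78
ee_pos: [563.3, 43.2, 154.7]
orientation: [1.609, 0.883, -1.632]
ft_force: [-0.1, -0.1, 0.6]
width: 48.5
```

Emit:
carry_out --pt "-0.003 0.014 0.023 4.6 0 0" --pt "-0.003 0.0155 0.022 4.6 0 0" --pt "-0.003 0.0175 0.0205 4.6 0 0" --pt "-0.003 0.019 0.019 4.6 0 0" --pt "-0.003 0.0205 0.0175 4.6 0 0" --pt "-0.003 0.0215 0.016 4.6 0 0" --pt "-0.003 0.023 0.014 4.6 0 0" --pt "0 0 0 0 0 0"

```text
t: 21.78
ee_pos: [547.3, -151.5, 167.4]
orientation: [1.967, 0.423, -2.027]
ft_force: [-0.5, 0.4, -1.0]
width: 48.3
```

```bash
python3 -c "
from h import *
plan([570.5,-272.5,150],-86.3,8)"
```

```text
t 21.77 at [ 547.3 -151.5  167.4] yaw -66.43 w 48.3 F [-0.5  0.4 -1. ] q [-0.29  0.37  1.75 -0.01  1.05  0.88]
[[0.0021, 0.015, 0.0033, 2.5, 0.2, 0.0], [0.0021, 0.0152, 0.0027, 2.5, 0.2, 0.0], [0.0021, 0.0153, 0.002, 2.5, 0.2, 0.0], [0.0021, 0.0153, 0.0014, 2.5, 0.2, 0.0], [0.0021, 0.0154, 0.0007, 2.5, 0.2, 0.0], [0.0021, 0.0154, 0.0001, 2.5, 0.2, 0.0], [0.0021, 0.0154, -0.0006, 2.5, 0.2, 0.0], [0.0022, 0.0154, -0.0013, 2.5, 0.2, 0.0]]
```

Emit:
carry_out --pt "0.002 0.015 0.003 2.5 0.2 0" --pt "0.002 0.015 0.0025 2.5 0.2 0" --pt "0.002 0.0155 0.002 2.5 0.2 0" --pt "0.002 0.0155 0.0015 2.5 0.2 0" --pt "0.002 0.0155 0.0005 2.5 0.2 0" --pt "0.002 0.0155 0 2.5 0.2 0" --pt "0.002 0.0155 -0.0005 2.5 0.2 0" --pt "0 0 0 0 0 0"

```text
t: 22.78
ee_pos: [568.3, -263.5, 149.5]
orientation: [2.173, 0.104, -2.188]
ft_force: [0.2, -0.3, -0.4]
width: 48.6
```

Emit:
carry_out --pt "0 0.004 0 0 0 0" --pt "0 0 0 0 0 0" --pt "0 0 0 0 0 0"

```text
t: 23.15
ee_pos: [568.5, -267.0, 149.5]
orientation: [2.172, 0.105, -2.188]
ft_force: [0.2, -0.3, 1.1]
width: 48.3
```

```bash
python3 -c "
from h import *
import pickle
plan([570.5,-272.5,77],-86.3,8)
d=cam('wrist');pickle.dump(d,open('d10.pkl','wb'))
pr=proj(d,[[570.5,-272.5,141],[570.5,-272.5,112],[570.5,-272.5,86]]);print(pr)
c,s=np.cos(np.radians(3.7)),np.sin(np.radians(3.7))
B=[[570.5+c*x-s*y,-272.5+s*x+c*y,141] for x,y in((-22,-6),(22,-6),(22,6),(-22,6))]
q=proj(d,B); print(q.round(1))
u,v=pr[0].astype(int); u0,v0=max(0,u-75),max(0,v-75)
big=cv2.resize(d['pixels'][v0:v0+150,u0:u0+150],None,fx=4,fy=4,interpolation=cv2.INTER_CUBIC)
for p in q: cv2.circle(big,tuple(((p-[u0,v0]+.5)*4).astype(int)),3,(0,255,0),-1)
print(u0,v0);cv2.imwrite('pics/cap.png',big)"
```

```text
t 23.15 at [ 568.5 -267.   149.5] yaw -84.93 w 48.3 F [ 0.2 -0.3  1.1] q [-0.46  0.47  1.64  0.    1.04  1.02]
[[0.0091, 0.0008, -0.0002, 0.2, 0.0, 0.1], [0.0091, 0.0008, -0.0002, 0.2, 0.0, 0.1], [0.0091, 0.0008, -0.0002, 0.2, 0.0, 0.1], [0.0091, 0.0008, -0.0002, 0.2, 0.0, 0.1], [0.0091, 0.0007, -0.0002, 0.2, 0.0, 0.1], [0.0091, 0.0007, -0.0002, 0.2, 0.0, 0.1], [0.0091, 0.0007, -0.0002, 0.2, 0.0, 0.1], [0.0091, 0.0007, -0.0002, 0.2, 0.0, 0.1]]
[[263.03825118 215.26945926]
 [262.5625596  203.93744964]
 [262.21844771 195.73995486]]
[[270.  242.6]
 [272.2 186.9]
 [255.7 186.5]
 [254.4 242.2]]
188 140
```

View pics/cap.png

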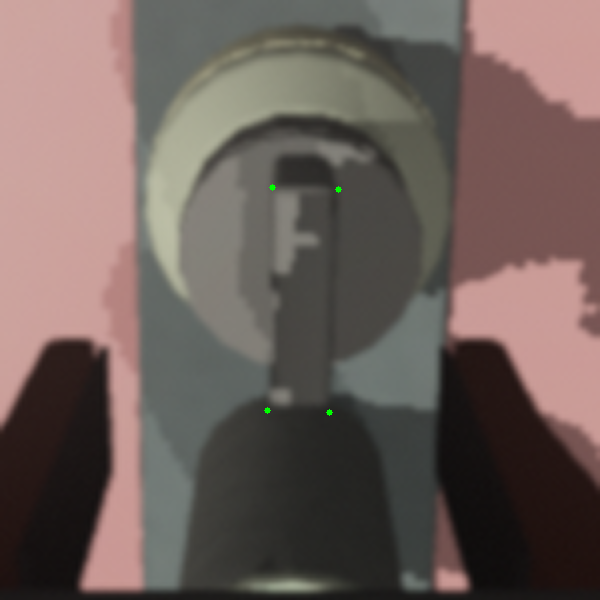

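The bar fits the prediction within about 1 px: top face corners at crop (275,187), (336,187), (330,405), (270,405). I align and descend.

Emit:
carry_out --pt "0 0.0045 -0.0013 1 0 0" --pt "0.01 0 0 0.3 0 0.3" --pt "0.012 0 0 0 0 0.3" --pt "0.012 0 0 0 0 0" --pt "0.006 0 0 0 0 0" --pt "0 0 0 0 0 0" --pt "0 0 0 0 0 0"

```text
t: 24.08
ee_pos: [569.5, -270.7, 105.7]
orientation: [2.178, 0.069, -2.196]
ft_force: [0.3, 0.2, 0.2]
width: 48.1
```

```bash
python3 -c "
from h import *
plan([570.2,-271.7,82],-86.3,3)"
```

```text
t 24.07 at [ 569.5 -270.7  105.7] yaw -86.26 w 48.1 F [0.3 0.2 0.2] q [-0.46  0.53  1.66 -0.01  0.96  1.05]
[[0.0079, 0.0003, -0.0003, 0.0, 0.2, -0.0], [0.0079, 0.0003, -0.0002, 0.0, 0.2, -0.0], [0.0079, 0.0003, -0.0002, 0.0, 0.2, -0.0]]
```

Emit:
carry_out --pt "0.007 0.0005 -0.0005 0 0.2 0" --pt "0.007 0.0003 0 0 0.2 0" --pt "0.006 0 0 0 0.2 0" --pt "0 0 0 0 0 0" --pt "0 0 0 0 0 0"

```text
t: 24.7
ee_pos: [570.3, -271.8, 84.8]
orientation: [2.192, 0.069, -2.183]
ft_force: [0.1, -1.2, 0.7]
width: 48.0
```

```bash
python3 -c "
from h import *
plan([570.2,-271.7,82],-86.3,3)"
```

```text
t 24.7 at [ 570.3 -271.8   84.8] yaw -86.27 w 48.0 F [ 0.1 -1.2  0.7] q [-0.46  0.55  1.68 -0.    0.91  1.04]
[[0.0009, -0.0001, 0.0, 0.0, -0.1, -0.0], [0.0009, -0.0001, 0.0, 0.0, -0.1, -0.0], [0.0009, -0.0001, 0.0, 0.0, -0.1, -0.0]]
```

Emit:
carry_out --pt "0.002 0 0 0 0 0" --pt "0 0 0 0 0 0" --pt "0 0 0 0 0 0" --pt "0 0 0 0 0 0" --pt "0 0 0 0 0 0" --pt "0 0 0 0 0 0" --grip 1

```text
t: 25.45
ee_pos: [570.7, -272.0, 83.2]
orientation: [2.192, 0.068, -2.182]
ft_force: [0.1, 0.3, -0.1]
width: 11.7
```

```bash
python3 -c "
from h import *
st()"
```

```text
t 25.45
qpos [-0.463  0.553  1.681 -0.     0.902  1.042]
qvel [-0.002 -0.001 -0.001 -0.     0.002 -0.001]
joint_torque [ 2.6000e-02 -5.8201e+01 -2.3427e+01  4.3000e-02 -5.0000e-02 -0.0000e+00]
ee_pos [ 570.732 -271.982   83.221]
orientation [ 2.192  0.068 -2.182]
ft_force [ 0.051  0.268 -0.131]
moment [ 0.056 -0.038 -0.04 ]
width 11.65
[[ 0.005  0.065 -0.998]
 [-0.003 -0.998 -0.065]
 [-1.     0.003 -0.005]]
```

Pinched, width 11.7 mm. I try counter-clockwise from above (negative rx) in small steps.

Emit:
carry_out --pt "0 0 0 -2 0 0" --pt "0 0 0 -2 0 0" --pt "0 0 0 0 0 0"

```text
t: 25.82
ee_pos: [570.8, -272.0, 83.2]
orientation: [2.153, 0.147, -2.142]
ft_force: [0.3, -0.4, 0.1]
width: 11.7
```

```bash
python3 -c "
from h import *
o=ctrl.get_obs();print(np.round(o['moment'],3));plan([570.7,-272,83.2],-86.3,1)"
```

```text
[ 0.042  0.036 -0.139]
t 25.82 at [ 570.8 -272.    83.2] yaw -81.99 w 11.7 F [ 0.3 -0.4  0.1] q [-0.46  0.55  1.68 -0.    0.9   0.97]
[[0.0, 0.0, 0.0001, 4.3, -0.3, -0.2]]
```

Emit:
carry_out --pt "0 0 0 -1.2 0 0" --pt "0 0 0 0 0 0"

```text
t: 26.08
ee_pos: [570.7, -271.9, 83.2]
orientation: [2.141, 0.17, -2.131]
ft_force: [0.5, -0.5, -0.3]
width: 11.7
```

```bash
python3 -c "
from h import *
o=ctrl.get_obs();print(np.round(o['moment'],3));plan([570.7,-272,83.2],-86.3,1)"
```

```text
[ 0.     0.037 -0.354]
t 26.07 at [ 570.7 -271.9   83.2] yaw -80.76 w 11.7 F [ 0.5 -0.5 -0.3] q [-0.46  0.55  1.68  0.    0.9   0.95]
[[0.0, 0.0, 0.0001, 5.5, -0.3, -0.2]]
```

The moment rises to 0.35 N m, so that is the stop. I turn the other way, clockwise.

Emit:
carry_out --pt "0 0 0 3 0 0" --pt "0 0 0 3 0 0" --pt "0 0 0 3 0 0" --pt "0 0 0 2 0 0" --pt "0 0 0 0 0 0"

```text
t: 26.7
ee_pos: [570.2, -272.0, 83.2]
orientation: [-2.209, 0.041, 2.201]
ft_force: [1.1, -0.3, 0.2]
width: 11.8
```

```bash
python3 -c "
from h import *
o=ctrl.get_obs();print(np.round(o['moment'],3));plan([570.7,-272,83.2],-156.3,14)"
```

```text
[0.083 0.032 0.029]
t 26.7 at [ 570.2 -272.    83.2] yaw -91.99 w 11.8 F [ 1.1 -0.3  0.2] q [-0.46  0.55  1.68 -0.    0.9   1.14]
[[0.0, 0.0, -0.0, 4.6, -0.0, 0.0], [0.0, -0.0, -0.0, 4.6, -0.0, 0.0], [0.0, -0.0, -0.0, 4.6, -0.0, 0.0], [0.0, -0.0, -0.0, 4.6, -0.0, 0.0], [0.0, -0.0, -0.0, 4.6, -0.0, 0.0], [0.0, -0.0, -0.0, 4.6, -0.0, 0.0], [0.0, -0.0, -0.0, 4.6, -0.0, 0.0], [0.0, -0.0, -0.0, 4.6, -0.0, 0.0]]
[[0.0, -0.0, -0.0, 4.6, -0.0, 0.0], [0.0, -0.0, -0.0, 4.6, -0.0, 0.0], [0.0, -0.0, -0.0, 4.6, -0.0, 0.0], [0.0, -0.0, -0.0, 4.6, -0.0, 0.0], [0.0, -0.0, -0.0, 4.6, -0.0, 0.0], [0.0, -0.0, -0.0, 4.6, -0.0, 0.0]]
```

It turns freely (0.03 N m).

Emit:
carry_out --pt "0 0 0 4.6 0 0" --pt "0 0 0 4.6 0 0" --pt "0 0 0 4.6 0 0" --pt "0 0 0 4.6 0 0" --pt "0 0 0 4.6 0 0" --pt "0 0 0 4.6 0 0" --pt "0 0 0 4 0 0" --pt "0 0 0 0 0 0"

```text
t: 27.7
ee_pos: [570.1, -271.6, 83.2]
orientation: [-1.886, 0.58, 1.878]
ft_force: [-0.3, -0.9, 0.1]
width: 12.0
```

```bash
python3 -c "
from h import *
o=ctrl.get_obs();print(np.round(o['moment'],3));plan([570.7,-272,83.2],-156.3,8)"
```

```text
[ 0.022  0.032 -0.015]
t 27.7 at [ 570.1 -271.6   83.2] yaw -124.16 w 12.0 F [-0.3 -0.9  0.1] q [-0.46  0.55  1.68 -0.    0.9   1.7 ]
[[-0.0, -0.0, -0.0001, 4.0, -0.0, 0.0], [-0.0, -0.0, -0.0001, 4.0, -0.0, 0.0], [-0.0, -0.0, -0.0001, 4.0, -0.0, 0.0], [-0.0, -0.0, -0.0001, 4.0, -0.0, 0.0], [-0.0, -0.0, -0.0001, 4.0, -0.0, 0.0], [-0.0, -0.0, -0.0001, 4.0, -0.0, 0.0], [-0.0, -0.0, -0.0001, 4.0, -0.0, 0.0], [-0.0, -0.0, -0.0001, 4.0, -0.0, 0.0]]
```

Emit:
carry_out --pt "0 0 0 4.2 0 0" --pt "0 0 0 4.2 0 0" --pt "0 0 0 4.2 0 0" --pt "0 0 0 4.2 0 0" --pt "0 0 0 4.2 0 0" --pt "0 0 0 4.2 0 0" --pt "0 0 0 4.2 0 0" --pt "0 0 0 4.2 0 0"

```text
t: 28.7
ee_pos: [570.5, -272.0, 83.2]
orientation: [-1.494, 1.001, 1.484]
ft_force: [-0.0, 0.3, -0.1]
width: 11.6
```

Emit:
carry_out --pt "0 0 0 0 0 0"

```text
t: 28.82
ee_pos: [570.6, -271.9, 83.2]
orientation: [-1.495, 0.999, 1.486]
ft_force: [0.3, 0.1, -0.3]
width: 12.0
```

```bash
python3 -c "
from h import *
import pickle
d=cam('wrist');pickle.dump(d,open('d11.pkl','wb'))
o=ctrl.get_obs();print(np.round(o['moment'],3));plan([570.7,-272,83.2],-156.3,2)"
```

```text
[0.055 0.047 0.037]
t 28.88 at [ 570.6 -271.9   83.2] yaw -157.63 w 11.6 F [ 0.4  0.8 -0.5] q [-0.46  0.55  1.68 -0.    0.9   2.29]
[[-0.0, -0.0, -0.0001, -0.7, -0.1, 0.1], [-0.0, -0.0, -0.0001, -0.7, -0.1, 0.1]]
```

Turned 71°. I lift gently and watch the force.

Emit:
carry_out --pt "-0.003 0 0 0 0 0" --pt "-0.003 0 0 0 0 0" --pt "0 0 0 0 0 0"

```text
t: 29.25
ee_pos: [570.5, -271.9, 89.6]
orientation: [-1.498, 0.997, 1.489]
ft_force: [0.3, -0.1, -0.5]
width: 11.5
```

```bash
python3 -c "
from h import *
plan([570.7,-272,134],-157.6,5)"
```

```text
t 29.25 at [ 570.5 -271.9   89.6] yaw -157.42 w 11.5 F [ 0.3 -0.1 -0.5] q [-0.46  0.54  1.68 -0.    0.91  2.29]
[[-0.0089, -0.0, -0.0001, 0.0, -0.1, 0.0], [-0.0089, -0.0, -0.0001, 0.0, -0.1, 0.0], [-0.0089, -0.0, -0.0001, 0.0, -0.1, 0.0], [-0.0089, -0.0, -0.0, 0.0, -0.1, 0.0], [-0.0089, -0.0, -0.0, 0.0, -0.1, 0.0]]
```

Emit:
carry_out --pt "-0.008 0 0 0 0 0" --pt "-0.009 0 0 0 0 0" --pt "-0.009 0 0 0 0 0" --pt "-0.008 0 0 0 0 0" --pt "-0.005 0 0 0 0 0" --pt "0 0 0 0 0 0" --pt "0 0 0 0 0 0"

```text
t: 30.12
ee_pos: [570.7, -271.9, 132.2]
orientation: [-1.5, 0.996, 1.488]
ft_force: [0.0, -0.9, -1.1]
width: 11.4
```

```bash
python3 -c "
from h import *
plan([570.7,-272,133.5],-157.6,1); st()"
```

```text
t 30.12 at [ 570.7 -271.9  132.2] yaw -157.39 w 11.4 F [ 0.  -0.9 -1.1] q [-0.46  0.49  1.66 -0.    0.99  2.28]
[[-0.0013, 0.0, -0.0001, 0.2, -0.3, 0.2]]
t 30.125
qpos [-4.630e-01  4.900e-01  1.656e+00 -1.000e-03  9.900e-01  2.285e+00]
qvel [-0.001 -0.002 -0.     0.002  0.002  0.001]
joint_torque [ 2.0000e-03 -5.7320e+01 -2.5977e+01 -3.4000e-02 -9.4000e-02 -0.0000e+00]
ee_pos [ 570.675 -271.909  132.17 ]
orientation [-1.5    0.996  1.488]
ft_force [ 0.039 -0.884 -1.111]
moment [0.161 0.027 0.031]
width 11.432
[[ 0.005 -0.923 -0.384]
 [-0.004 -0.384  0.923]
 [-1.    -0.003 -0.006]]
```

Up 49 mm. One final composed look at cap, bottle and tray.

Emit:
carry_out --pt "-0.001 0 0 0 -0.3 0.2" --pt "0 0 0 0 0 0" --pt "0 0 0 0 0 0"

```text
t: 30.5
ee_pos: [570.2, -271.7, 132.4]
orientation: [-1.492, 0.996, 1.495]
ft_force: [0.3, -0.2, -0.4]
width: 11.5
```

```bash
python3 -c "
from h import *
plan([570.7,-272,133.5],-157.6,1)
e=cam('scene');w=cam('wrist')
a=cv2.resize(e['pixels'][120:250,110:240],(400,400)); b=cv2.resize(e['pixels'][190:290,330:430],(400,400)); c=cv2.resize(w['pixels'],(400,300)); f=cv2.resize(e['pixels'][150:340,110:430],(400,200))
o=np.zeros((600,800,3),np.uint8); o[:400,:400]=a;o[:300,400:]=c;o[300:600,400:]=b[50:350]
o[400:,:400]=f
cv2.imwrite('pics/fin.png',cv2.convertScaleAbs(o,alpha=1.3))
import pickle
d0=pickle.load(open('d0.pkl','rb'))['scene']['pixels'].astype(int)
g=np.abs(d0-e['pixels']).max(2)
k=.64
for n,(x0,y0,x1,y1) in dict(phone=(515,445,645,510),booklet=(200,410,318,495),tablet=(345,460,455,538),red=(445,360,480,408)).items():
  print(n,np.percentile(g[int(y0*k):int(y1*k),int(x0*k):int(x1*k)],[50,90,98]))
"
```

```text
t 30.5 at [ 570.2 -271.7  132.4] yaw -157.39 w 11.5 F [ 0.3 -0.2 -0.4] q [-0.46  0.49  1.65 -0.    1.    2.28]
[[-0.0011, -0.0003, -0.0005, 0.2, 0.1, -0.1]]
phone [ 7. 16. 21.]
booklet [16.  20.1 23. ]
tablet [10. 20. 26.]
red [12. 16. 18.]
```

View pics/fin.png

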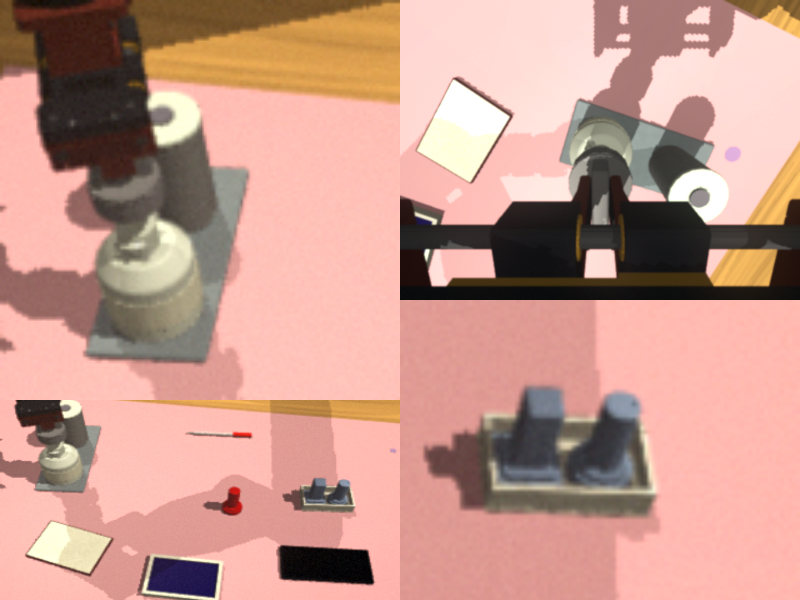

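The cap hangs off the bare neck, straight above the bottle, and both stamps stand in the tray. The pen, phone, booklet and red stamp are where they were. I hand the job in.

```bash
python3 -c "
from workcell import ctrl
print(ctrl.close_job())"
```

```text
the job is handed in; nothing more can be done
None
```

Both stamps stand upright, side by side, in the white tray, the square one parallel to its walls. The cap is off and held in the gripper above its bottle. I handed the job in at about 30.5 s of the 72 s.

- **Cap:** Counter-clockwise met a firm stop: 0.35 N m at about 5.5° past the start. Clockwise turned freely at about 0.04 N m or less. I turned it 71° and lifted it straight up 49 mm.
- **Last checks:** The final picture shows the bare neck with the cap straight above it. The tool is within about 0.5° of level, the jaws are 11.5 mm open on the 12 mm bar, and the wrist force is about 0.5 N. Joint speeds were near zero just before the last 1 mm nudge. That nudge barely registered, leaving the cap 49 mm up rather than 50. I did not read the speeds again afterwards.
- **Bystanders:** An image comparison showed no sign of movement for the phone, booklet and red look-alike. I checked the pen only by eye in the final picture.
- **What disagreed:** The real fingertips sit about 38 mm behind the reported TCP. My first grasp of the square stamp therefore shut on air just above its handle, without touching anything. I used that offset for every grasp after that.

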